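Quarter-turn stop post into the press strut

ROBOT

A 6-joint arm with a two-finger parallel gripper is mounted at the origin on the work surface. World frame = base frame: x ahead of the robot, y to its left, z up, the work surface at z = 0. Lengths are in m, angles in degrees, forces in N, time in s.
With the tool pointing down it reaches from about 0.325 to 0.875 m from the base axis. Payload 4.4 kg.
Tool frame: the origin (TCP) lies midway between the tips of the shut fingers; the grasp point (between the pads) lies env.pinch_z behind it (env.pinch_z is the distance from the TCP to the grasp point, in m); z points along the fingers, y is the line along which they close (so a half turn about z gives the same grasp; the last joint's range is limited). The gripper opens to 85 mm and grips with 20 to 120 N. Pads are 22 mm wide; open, the fingers measure 114 mm over their backs; the gripper's body (76 mm by 85 mm) begins 54 mm behind the grasp point. The pads swing forward as they close: fully open they stand 13 mm farther back than shut.
Start: joints at [56.179, 11.837, 88.321, -0, 79.842, -8.623], TCP at [0.245, 0.52, 0.231] pointing down, gripper open.
Joint ranges: [-156.59, 156.59], [-49.26, 127.26], [12.9, 141.05], [-63.56, 243.56], [4.71, 150.69], [-161.64, 161.64]. Speed limits (degrees/s): [159.86, 159.86, 180, 180, 180, 180].

INTERFACE

Orientations are given as a 3x3 rotation matrix whose columns are the frame's x, y, z axes.
In Python, from bench import env gives the robot as it stands.
- The arm moves only by the tool servo_tool, never from a script. Its argument "targets" is a list of rows, each a list of 7 numbers: the turn, a rotation vector about the world's x, y, z scaled (see below), then the shift along the world's x, y, z scaled (see below), then the opening, from 0 (shut) to 1 (fully open). A call has 1 to 20 rows; each row shifts and turns the commanded pose from where the row before left it; what a row does not reach is not made up. The controller multiplies each number of a shift by 0.025 m and each number of a turn by 60 degrees. A row lasts 1/12 s, in which the tool goes at most 41.7 mm and 7.16 degrees, less where a joint would pass 70% of its speed; a pose out of reach is approached as far as the arm can. A call with a number of a shift or a turn outside -1 to 1 is refused whole. A call with a gripper value outside its range is refused whole. The fingers move at their own pace and stop on an object; "force" is the grip in N (left out, the last holds). Time passes only in rows, so rows that do not move let the fingers close. It gives the time, the measured TCP pose, the force, the opening and the grip force at its end, in the units of the state.
- env.get_obs(): the state, without advancing time (a new reading comes with each control period).
- env.snapshot(name): name is "scene" or "top"; returns a dict with "img" (384x512x3 uint8, red, green, blue), "mtx" (3x3 intrinsics, pixels), "distortion" ([k1, k2, p1, p2, k3] as OpenCV has them; the pictures are not rectified), "rvec" (rotation vector, rad) and "tvec" (3), from world to camera coordinates, as OpenCV has them. Camera axes: x right, y down, z forward; pixel columns grow to the right and rows downward; lengths in m; the calibration is good to about 2 mm. A picture is of the moment at which its call begins. There is no depth.
- env.job_done(): hands the job in; it is judged then, once.
The state is a dict: "clock": time; "joints": joint angles; "joint_velocities": joint speeds; "tau": joint torques, N m; "eef_pos": TCP position; "tool_rot": TCP orientation; "contact_force": force on the tool from outside, world axes, zero at the start; "moment": the same for the moment, N m; "grip_width": opening from 0.0 (shut) to 1.0 (fully open); "grip_force": force on a finger pad.
Only numpy, scipy, OpenCV 4.12 (cv2) and the standard library are available. Lean on these libraries where they do the work, as an engineer would, in place of code of your own. Each camera call takes 0.05 s, during which the arm holds its last target. There are 200 camera calls.

TASK

Take the orange-handled stop post out of its grey holder, lower its hammer head into the slot of the steel strut between the two pairs of yellow bands, press it down against its sprung collar and give it a quarter turn, so that the head catches crosswise under the strut's lips and the spring holds it up there; then let go. The strut stands up to about 13 mm off the middle of its green bed plate, so feel for the slot and never bear on the strut with more than about 35 N. Leave everything else on the bench where it is.

Things in the scene. Friction and masses are not known exactly. Their poses are not given: they have to be found in the camera images.
- bed: Green steel bed plate fixed to the bench, 260 x 110 x 6 mm; origin at the centre of its underside on the bench, x along its length, z up. A slotted strut stands on it along x. The strut is locked parallel to x, but its centre line lies anywhere up to 13 mm to either side (y) of the plate's; this offset is not measured. The post goes in between two pairs of yellow bands at x = -50 and +50 mm.
- slot (a point): Point on the bed's centre line, mid-way between the yellow bands, level with the strut's top (47 mm above the bench); axes as the bed. Strut: steel C-channel, slot up, 240 long, 41 wide, 41 tall, ends capped. Its slot, along the strut's own middle, is 21 mm wide; lips 5 mm thick (undersides 42 mm above the bench); below them the channel is 36 mm wide, 33 deep.
- grip (a point): Centre of the stop post's orange grip bar, 46 (x) x 16 (y) x 34 (z) mm, 45 mm above the post's underside. x runs along the bar, parallel to the hammer head's long side; z up. The post is 62 mm tall, about 0.16 kg. Under the bar is a 10 mm shank with the sprung collar. When the post is caught and let go, this point is about 79 mm above the bench.
- head (a point): Centre of the hammer head at the foot of the post: steel, 30 (x) x 18 (y) x 8 (z) mm, corners cut, long bottom edges rounded 2 mm; 4 mm above the post's underside, 41 mm below grip, same axes. It passes the slot only with x along the slot (within about 5 degrees); once fully under the lips it turns freely, either way round.
- collar: Brass collar on the post's shank, 34 mm across, 4 thick; origin at its underside, which rests 9 mm above the post's underside. A spring holds it down: 4 N starts it, then 1.2 N per mm, solid at 10 mm. It lands on the strut's top; pushed up 4 mm (9 N) the head just clears the lips, 6 to 7 mm (12 N) is ample. It turns with the post.
- holder: Grey plastic holder fixed to the bench, 90 x 70 x 20 mm, origin at the centre of its underside. The post stands in its middle with the head in a 35 x 23 mm pocket, 7 mm deep, the head's x along the holder's x; it lifts straight out.
- stem_c (a point): Bystander: brass valve stem, 32 mm across, 62 tall, standing; point half-way up.
- cup_a: Bystander: black rubber seal cup, 40 mm across, 18 tall; origin at its underside.
- cup_b: Bystander: a second black rubber seal cup, the same.
- gauge_c (a point): Bystander: chrome pressure gauge lying face up, 60 mm across, 26 tall; point half-way up.
- cap_c (a point): Bystander: orange plastic nozzle cap, 38 mm across, 34 tall; point half-way up.
- wrench_grip (a point): Bystander: steel wrench, 160 mm long, lying flat; a point on its handle.
- post: The whole stop post; origin at the centre of its underside, axes as grip.

How it is judged (in metres and radians):
On the way, in this order (a step that is already met when the one before it is completed fails the run):
1. the head is pressed down in the slot below the lips, between the bands, still lying along the slot (z of head in the frame of bed below 0.0385 m and angle between the x axis of head and the x axis of bed, either way round below 0.3 rad and x of head in the frame of bed between -0.045 and 0.045 m and y of head in the frame of bed between -0.019 and 0.019 m), for 0.05 s.
2. the head is turned crosswise under the lips (z of head in the frame of bed below 0.0395 m and angle between the x axis of head and the y axis of bed, either way round below 0.3 rad and x of head in the frame of bed between -0.045 and 0.045 m and y of head in the frame of bed between -0.019 and 0.019 m), for 0.1 s.
At the end, for the whole second after the job is handed in: The head lies crosswise under the lips (within 15 degrees of square to the slot), held up against them by the spring (head centre 35.5 to 39.5 mm above the bench), within 45 mm of the bed's middle along the strut, the post upright within 0.1 rad, at rest and released (angle between the x axis of head and the y axis of bed, either way round below 0.26 rad and z of head in the frame of bed between 0.0355 and 0.0395 m and x of head in the frame of bed between -0.045 and 0.045 m and y of head in the frame of bed between -0.019 and 0.019 m and angle between head's own z axis and vertical below 0.1 rad and linear speed of post below 0.01 m/s); the robot touches nothing.
It fails at once if the post bears on the bed or strut with more than 40 N (contact force between post and bed above 40 N).
It fails at once if a bystander (stem, seal cup, gauge, cap or wrench) is moved by more than 25 mm (distance of any of stem_c, cup_a, cup_b, gauge_c, cap_c, wrench_grip from where it was at the start of the episode above 0.025 m).
It also fails if it takes over 67 s, if anything falls off the work surface, if the arm or the gripper's body presses on something with over 40 N, if the wrist force passes 120 N, or if a joint passes its speed limit or range.

## Working session

There is one attempt and no reset: what is moved stays moved. The work goes in short steps, Python scripts to look and compute and a tool call to move; the robot and the scene stay as the last step left them, time stands still between calls to the robot, and variables do not carry over. Pictures are saved under pics/ and viewed, at most 10 in all, crops included, and the job is handed in when it is done.

Besides the shell and the picture viewer there is one more tool, called after "Request:" as name(argument=value, ...) on one line, values as JSON. servo_tool: Moves the arm, as the interface text tells. Shifts and turns lie within -1 to 1; 1 stands for 0.025 m of shift or 60 degrees of turn. Its arguments: {"type":"object","properties":{"targets":{"type":"array"},"force":{"type":"number"}},"required":["targets"]}

```bash
mkdir -p pics
cat > h.py <<'E'
import numpy as np, cv2
from bench import env
def snap(n,f=None):
    s=env.snapshot(n)
    if f: cv2.imwrite(f'pics/{f}.png',s['img'][:,:,::-1])
    return s
def ray(s,uv,z):
    uv=np.array(uv,float).reshape(-1,1,2)
    p=cv2.undistortPoints(uv,s['mtx'],s['distortion']).reshape(-1,2)
    R=cv2.Rodrigues(np.array(s['rvec'],float))[0]; t=np.array(s['tvec'],float).ravel()
    c=-R.T@t; d=np.c_[p,np.ones(len(p))]@R
    return c+d*((z-c[2])/d[:,2])[:,None]
E
python3 - <<'E'
from h import *
snap('scene','s0'); snap('top','t0'); o=env.get_obs(); print({k:np.round(v,3).tolist() for k,v in o.items()},env.pinch_z)
E
```

```text
{'clock': 0.1, 'joints': [56.18, 11.88, 88.398, 0.001, 79.842, -8.623], 'joint_velocities': [0.036, -0.119, -0.135, 0.05, 0.032, -0.013], 'tau': [-0.001, -38.409, -29.255, -0.0, 0.005, 0.0], 'eef_pos': [0.244, 0.52, 0.23], 'tool_rot': [[-0.905, 0.426, -0.001], [0.426, 0.905, -0.002], [0.0, -0.002, -1.0]], 'contact_force': [-0.119, 0.213, 0.548], 'moment': [0.021, 0.033, -0.026], 'grip_force': 0.0, 'grip_width': 1.0} 0.0187
```

View pics/t0.png

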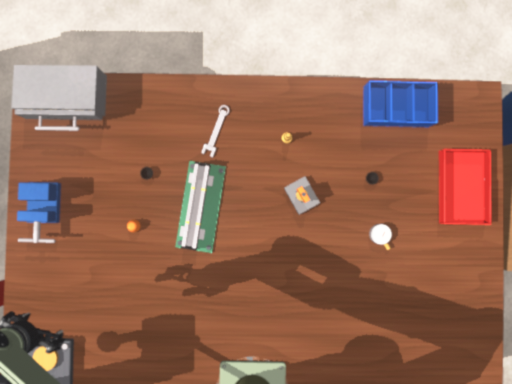

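View pics/s0.png

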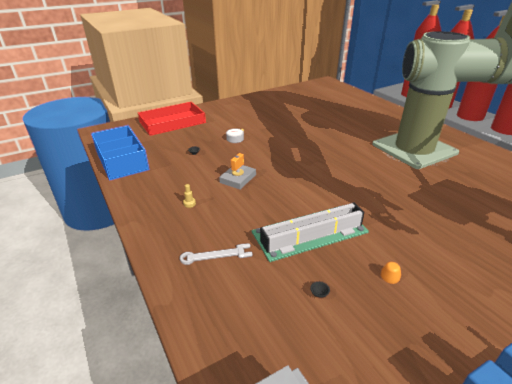

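The top view shows the bed with strut at about (201,206), the holder and post at about (302,195), and the base at the bottom. The scene view shows the same layout from the far left. I'll measure next.

Run:
```python
from h import *
s=snap('top'); im=s['img']; hsv=cv2.cvtColor(im,cv2.COLOR_RGB2HSV)
print(ray(s,[[252,375],[15,330]],0).round(3))
def roi(m,x0,x1,y0,y1):
    k=np.zeros_like(m); k[y0:y1,x0:x1]=m[y0:y1,x0:x1]; return k
def rect(m,z):
    ys,xs=np.nonzero(m); 
    p=ray(s,np.c_[xs,ys],z)[:,:2].astype(np.float32)
    return len(xs),cv2.minAreaRect(p),p.mean(0)
g=roi(cv2.inRange(hsv,(60,80,30),(95,255,255)),165,240,150,262)
print('bed',rect(g,.006))
st=roi(cv2.inRange(hsv,(0,0,90),(179,60,255)),165,225,158,262)
print('strut',rect(st,.047))
h=roi(cv2.inRange(hsv,(0,0,60),(179,60,255)),275,330,170,225); print('holder',rect(h,.02))
o=roi(cv2.inRange(hsv,(5,150,150),(18,255,255)),275,330,170,225); print('grip',rect(o,.066))
a=cv2.resize(im[155:260,165:335],None,fx=4.6,fy=4.6,interpolation=cv2.INTER_CUBIC); cv2.imwrite('pics/c0.png',a[:,:,::-1])
```

```text
[[0.054 0.002 0.   ]
 [0.167 0.711 0.   ]]
bed (1099, ((0.546462893486023, 0.16400542855262756), (0.10580986738204956, 0.2527640461921692), 82.15123748779297), array([0.5380471 , 0.14574201], dtype=float32))
strut (1756, ((0.5472275018692017, 0.15972654521465302), (0.1069147065281868, 0.25150066614151), 82.224365234375), array([0.5491738 , 0.17145331], dtype=float32))
holder (591, ((0.5855088829994202, -0.13450710475444794), (0.09107448160648346, 0.0727803185582161), 29.841005325317383), array([ 0.5847246, -0.1339733], dtype=float32))
grip (59, ((0.5820780396461487, -0.13256990909576416), (0.1540648192167282, 0.12970571219921112), 4.903212070465088), array([ 0.5811748 , -0.13080606], dtype=float32))
```

View pics/c0.png

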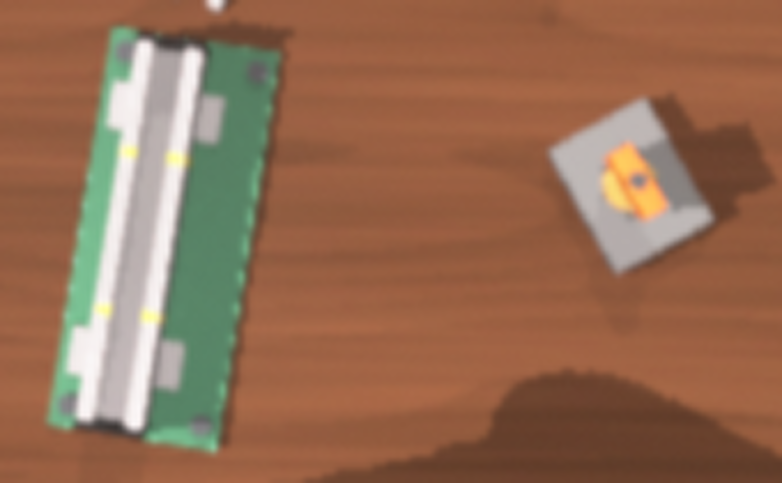

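The crop shows the bands at (128,152), (177,159), (104,310) and (152,317), the slot running between the white lips, and the grip bar's top centre at (638,180). I'll cross-check these with the scene view.

Run:
```python
from h import *
s=snap('top'); im=s['img']; hsv=cv2.cvtColor(im,cv2.COLOR_RGB2HSV)
c=lambda x,y:[(x+.5)/4.6-.5+165,(y+.5)/4.6-.5+155]
b=ray(s,[c(128,152),c(177,159),c(104,310),c(152,317)],.047)
print('bands',b.round(4).tolist(),b.mean(0).round(4)); print('bar',ray(s,[c(638,180)],.075).round(4))
print('holder',ray(s,[c(548,152),c(645,97),c(713,217),c(618,272)],.02).mean(0).round(4))
# slot midline from profile across strut, in strut frame
th=np.radians(-7.85); ux=np.array([np.cos(th),np.sin(th)]); uy=np.array([-ux[1],ux[0]])
B=np.array([.546,.164]); gray=im.astype(float).sum(2)/3
R=np.array(s['rvec']);T=np.array(s['tvec'])
ys=np.arange(-.045,.0451,.001); prof=0
for x in np.arange(-.04,.041,.002):
    P=np.c_[B+x*ux+ys[:,None]*uy,np.full(len(ys),.047)]
    q=cv2.projectPoints(P,R,T,s['mtx'],s['distortion'])[0].reshape(-1,2).astype(np.float32)
    prof=prof+cv2.remap(gray.astype(np.float32),q[None,:,0],q[None,:,1],cv2.INTER_LINEAR)[0]
for y,v in zip(ys,prof/41): print(f'{y*1000:.0f}:{v:.0f}',end=' ')
s2=snap('scene'); a=s2['img'][140:260,210:380]
cv2.imwrite('pics/c1.png',cv2.resize(a,None,fx=4.6,fy=4.6,interpolation=cv2.INTER_CUBIC)[:,:,::-1])
```

```text
bands [[0.6, 0.1839, 0.047], [0.5961, 0.153, 0.047], [0.5008, 0.1964, 0.047], [0.497, 0.1663, 0.047]] [0.5485 0.1749 0.047 ]
bar [[ 0.5873 -0.1331  0.075 ]]
holder [ 0.5866 -0.1347  0.02  ]
-45:107 -44:107 -43:107 -42:107 -41:107 -40:107 -39:107 -38:107 -37:107 -36:107 -35:107 -34:107 -33:107 -32:107 -31:107 -30:107 -29:107 -28:107 -27:107 -26:107 -25:107 -24:107 -23:107 -22:107 -21:107 -20:107 -19:107 -18:106 -17:106 -16:105 -15:104 -14:105 -13:109 -12:118 -11:134 -10:155 -9:179 -8:202 -7:221 -6:232 -5:237 -4:239 -3:239 -2:238 -1:235 0:230 1:223 2:213 3:204 4:195 5:189 6:184 7:182 8:181 9:180 10:180 11:180 12:179 13:179 14:178 15:176 16:174 17:172 18:172 19:174 20:180 21:189 22:201 23:214 24:225 25:232 26:236 27:238 28:238 29:237 30:233 31:225 32:214 33:198 34:183 35:170 36:160 37:154 38:151 39:150 40:150 41:150 42:150 43:150 44:150 45:150
```

View pics/c1.png

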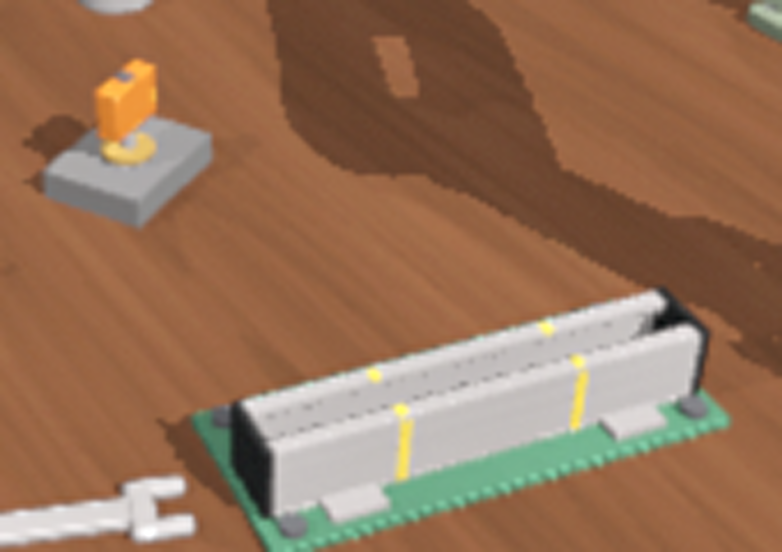

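The scene crop shows band tops at (375,376), (545,328), (402,411) and (579,362), and the bar top at about (127,76).

Run:
```python
from h import *
s=snap('scene')
c=lambda x,y:[(x+.5)/4.6-.5+210,(y+.5)/4.6-.5+140]
b=ray(s,[c(375,376),c(545,328),c(402,411),c(579,362)],.047)
print(b.round(4).tolist(),b.mean(0).round(4)); print('bar',ray(s,[c(127,76)],.075).round(4))
print('collar',ray(s,[c(129,149)],.026).round(4))
```

```text
[[0.5959, 0.152, 0.047], [0.4973, 0.1639, 0.047], [0.5996, 0.1808, 0.047], [0.5003, 0.1944, 0.047]] [0.5483 0.1728 0.047 ]
bar [[ 0.5846 -0.1385  0.075 ]]
collar [[ 0.5881 -0.1325  0.026 ]]
```

Request:
servo_tool(targets=[[0,0,-0.07,0.457,-0.871,0,1],[0,0,-0.07,0.457,-0.871,0,1],[0,0,-0.07,0.457,-0.871,0,1],[0,0,-0.07,0.457,-0.871,0,1],[0,0,-0.07,0.457,-0.871,0,1],[0,0,-0.07,0.457,-0.871,0,1],[0,0,-0.07,0.457,-0.871,0,1],[0,0,-0.07,0.457,-0.871,0,1],[0,0,-0.07,0.457,-0.871,0,1],[0,0,-0.07,0.457,-0.871,0,1],[0,0,-0.07,0.457,-0.871,0,1],[0,0,-0.07,0.457,-0.871,0,1],[0,0,-0.07,0.457,-0.871,0,1],[0,0,-0.07,0.457,-0.871,0,1],[0,0,-0.07,0.457,-0.871,0,1],[0,0,-0.07,0.457,-0.871,0,1],[0,0,-0.07,0.457,-0.871,0,1],[0,0,-0.07,0.457,-0.871,0,1],[0,0,-0.07,0.457,-0.871,0,1],[0,0,-0.07,0.457,-0.871,0,1]])

```text
clock: 1.97
eef_pos: [0.4737, 0.0836, 0.2314]
tool_rot: [[0.332, 0.943, 0.0], [0.943, -0.332, 0.0], [0.0, 0.0, -1.0]]
contact_force: [0.1, -0.1, 0.7]
grip_width: 0.997
grip_force: 0.0
```

Request:
servo_tool(targets=[[0,0,-0.07,0.457,-0.871,0,1],[0,0,-0.07,0.457,-0.871,0,1],[0,0,-0.07,0.457,-0.871,0,1],[0,0,-0.07,0.457,-0.871,0,1],[0,0,-0.07,0.457,-0.871,0,1],[0,0,-0.07,0.457,-0.871,0,1],[0,0,-0.07,0.457,-0.871,0,1],[0,0,-0.07,0.457,-0.871,0,1],[0,0,-0.05,0.457,-0.871,0,1],[0,0,0,0.457,-0.871,0,1],[0,0,0,0,0,0,1],[0,0,0,0,0,0,1],[0,0,0,0,0,0,1],[0,0,0,0,0,0,1]])

```text
clock: 3.13
eef_pos: [0.5871, -0.132, 0.2311]
tool_rot: [[0.827, 0.563, -0.001], [0.563, -0.827, 0.001], [-0.0, -0.001, -1.0]]
contact_force: [-0.8, -0.1, 0.0]
grip_width: 1.0
grip_force: 0.0
```

```bash
cat > o.py <<'E'
from h import *
o=env.get_obs(); R=np.array(o['tool_rot'])
print(o['clock'],np.round(o['eef_pos'],4),'yaw_y',np.degrees(np.arctan2(R[1,1],R[0,1])).round(2),'z',R[:,2].round(3),'F',np.round(o['contact_force'],1),'M',np.round(o['moment'],2),'grip',round(o['grip_width'],3),round(o['grip_force'],1),'q6',round(o['joints'][5],1))
E
python3 o.py
```

```text
3.1333 [ 0.5871 -0.132   0.2311] yaw_y -55.74 z [-0.001  0.001 -1.   ] F [-0.8 -0.1  0. ] M [ 0.02 -0.02  0.01] grip 1.0 0.0 q6 34.8
```

Request:
servo_tool(targets=[[0,0,-0.074,0,-0.06,0,1],[0,0,0,0,0,-0.8,1],[0,0,0,0,0,-0.8,1],[0,0,0,0,0,-0.8,1],[0,0,0,0,0,-0.8,1],[0,0,0,0,0,-0.8,1],[0,0,0,0,0,-0.8,1],[0,0,0,0,0,-0.8,1],[0,0,0,0,0,-0.8,1],[0,0,0,0,0,-0.5,1],[0,0,0,0,0,-0.4,1],[0,0,0,0,0,-0.3,1],[0,0,0,0,0,0,1],[0,0,0,0,0,0,1],[0,0,0,0,0,0,1]])

```text
clock: 4.38
eef_pos: [0.5886, -0.1348, 0.0425]
tool_rot: [[0.868, 0.496, 0.002], [0.496, -0.868, -0.001], [0.002, 0.002, -1.0]]
contact_force: [0.1, -0.2, -0.3]
grip_width: 0.993
grip_force: 0.0
```

```bash
python3 o.py
python3 - <<'E'
from h import *
for n,(x,y) in (('scene',(200,130)),('top',(265,155))):
    a=snap(n)['img'][y:y+75,x:x+75]; a=cv2.resize(a,(390,390),interpolation=cv2.INTER_CUBIC)
    b=a if n=='scene' else np.hstack([b,a])
cv2.imwrite('pics/g0.png',b[:,:,::-1])
E
```

```text
4.3833 [ 0.5886 -0.1348  0.0425] yaw_y -60.23 z [ 0.002 -0.001 -1.   ] F [ 0.1 -0.2 -0.3] M [-0.01  0.01  0.02] grip 0.993 0.0 q6 39.1
```

View pics/g0.png

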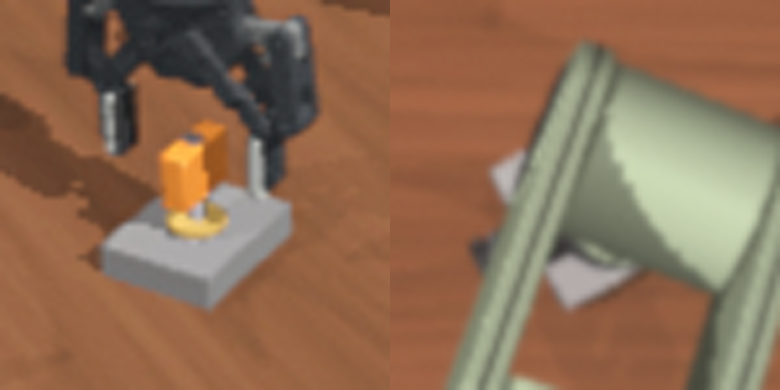

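The fingers straddle the orange bar, one on each broad side, so I'll close on it.

Request:
servo_tool(targets=[[0,0,0,-0.05,0.04,-0.08,1],[0,0,0,0,0,0,0],[0,0,0,0,0,0,0],[0,0,0,0,0,0,0],[0,0,0,0,0,0,0],[0,0,0,0,0,0,0],[0,0,0,0,0,0,0],[0,0,0,0,0,0,0],[0,0,0,0,0,0,0],[0,0,0,0,0,0,0],[0,0,0,0,0,0,0],[0,0,0,0,0,0,0]], force=80)

```text
clock: 5.48
eef_pos: [0.5864, -0.1335, 0.0394]
tool_rot: [[0.868, 0.496, 0.0], [0.496, -0.868, -0.0], [0.0, 0.0, -1.0]]
contact_force: [-0.1, -0.4, 0.8]
grip_width: 0.176
grip_force: 78.0
```

```bash
python3 o.py
```

```text
5.4833 [ 0.5864 -0.1335  0.0394] yaw_y -60.24 z [ 0. -0. -1.] F [-0.1 -0.4  0.8] M [0.03 0.02 0.01] grip 0.176 78.0 q6 39.2
```

Request:
servo_tool(targets=[[0,0,0,0,0,0.4,0],[0,0,0,0,0,0.8,0],[0,0,0,0,0,0.8,0],[0,0,0,0,0,0.8,0],[0,0,0,0,0,0.8,0],[0,0,0,0,0,0.4,0],[0,0,0,0,0,0,0]])

```text
clock: 6.07
eef_pos: [0.5884, -0.1342, 0.1428]
tool_rot: [[0.868, 0.496, 0.006], [0.496, -0.868, -0.002], [0.004, 0.005, -1.0]]
contact_force: [0.9, 0.5, -1.8]
grip_width: 0.173
grip_force: 78.8
```

Request:
servo_tool(targets=[[0,0,-0.048,-0.118,0.948,0,0],[0,0,-0.048,-0.118,0.948,0,0],[0,0,-0.048,-0.118,0.948,0,0],[0,0,-0.048,-0.118,0.948,0,0],[0,0,-0.048,-0.118,0.948,0,0],[0,0,-0.048,-0.118,0.948,0,0],[0,0,-0.048,-0.118,0.948,0,0],[0,0,-0.048,-0.118,0.948,0,0],[0,0,-0.048,-0.118,0.948,0,0],[0,0,-0.048,-0.118,0.948,0,0],[0,0,-0.048,-0.118,0.948,0,0],[0,0,-0.048,-0.118,0.948,0,0],[0,0,-0.048,-0.118,0.948,0,0],[0,0,0,0,0,0,0],[0,0,0,0,0,0,0],[0,0,0,0,0,0,0],[0,0,0,0,0,0,0]])

```text
clock: 7.48
eef_pos: [0.5476, 0.1737, 0.1385]
tool_rot: [[0.991, -0.134, -0.001], [-0.134, -0.991, -0.001], [-0.001, 0.001, -1.0]]
contact_force: [0.2, -0.6, -1.5]
grip_width: 0.179
grip_force: 78.9
```

```bash
python3 o.py
```

```text
7.4833 [0.5476 0.1737 0.1385] yaw_y -97.71 z [-0.001 -0.001 -1.   ] F [ 0.2 -0.6 -1.5] M [-0.    0.04 -0.01] grip 0.179 78.9 q6 106.7
```

Request:
servo_tool(targets=[[0,0,0,0,0.03,-0.6,0],[0,0,0,0,0,-0.6,0],[0,0,0,0,0,-0.6,0],[0,0,0,0,0,-0.4,0],[0,0,0,0,0,-0.2,0],[0,0,0,0,0,0,0],[0,0,0,0,0,0,0],[0,0,0,0,0,0,0],[0,0,0,0,0,0,0]])

```text
clock: 8.23
eef_pos: [0.549, 0.1755, 0.0804]
tool_rot: [[0.991, -0.134, 0.002], [-0.134, -0.991, 0.0], [0.002, -0.001, -1.0]]
contact_force: [-0.6, 0.3, -1.8]
grip_width: 0.176
grip_force: 78.9
```

```bash
python3 o.py
python3 - <<'E'
from h import *
s=snap('scene')
o=env.get_obs(); p=np.array(o['eef_pos'])
a=cv2.resize(s['img'][175:260,250:370],None,fx=6.5,fy=6.5,interpolation=cv2.INTER_CUBIC); cv2.imwrite('pics/f0.png',a[:,:,::-1])
E
```

```text
8.2333 [0.549  0.1755 0.0804] yaw_y -97.68 z [ 0.002  0.    -1.   ] F [-0.6  0.3 -1.8] M [-0.04 -0.01 -0.04] grip 0.176 78.9 q6 106.8
```

View pics/f0.png

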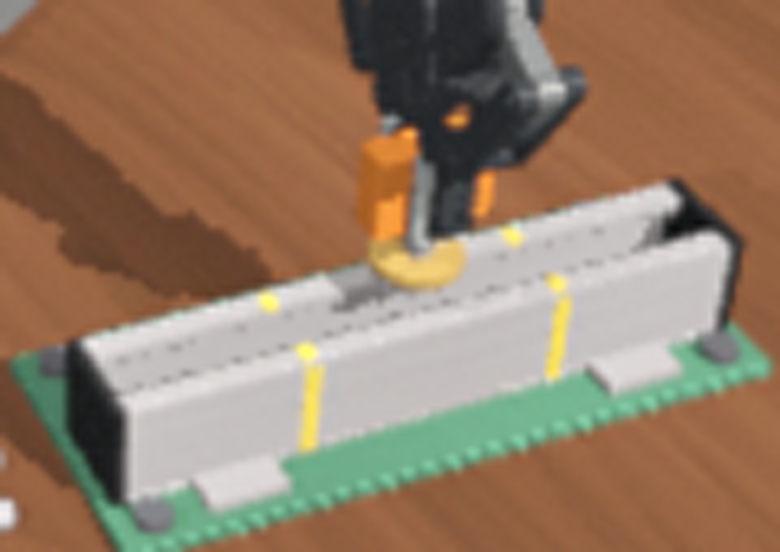

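The collar sits centred over the slot between the bands, at about (418,262) in the crop. I'll lower gently and feel for the slot.

Request:
servo_tool(targets=[[0,0,0,0,0,-0.06,0],[0,0,0,0,0,-0.06,0],[0,0,0,0,0,-0.06,0],[0,0,0,0,0,-0.06,0],[0,0,0,0,0,-0.06,0],[0,0,0,0,0,0,0],[0,0,0,0,0,0,0]])

```text
clock: 8.87
eef_pos: [0.5478, 0.1754, 0.0715]
tool_rot: [[0.991, -0.134, -0.001], [-0.134, -0.991, -0.0], [-0.001, 0.0, -1.0]]
contact_force: [-0.1, -0.7, -1.7]
grip_width: 0.177
grip_force: 78.9
```

```bash
python3 o.py
```

```text
8.8667 [0.5478 0.1754 0.0715] yaw_y -97.68 z [-0.001 -0.    -1.   ] F [-0.1 -0.7 -1.7] M [0.02 0.03 0.04] grip 0.177 78.9 q6 106.8
```

Request:
servo_tool(targets=[[0,0,0,0,0,-0.05,0],[0,0,0,0,0,-0.05,0],[0,0,0,0,0,0,0],[0,0,0,0,0,0,0]])

```text
clock: 9.2
eef_pos: [0.5479, 0.1754, 0.0692]
tool_rot: [[0.991, -0.134, -0.0], [-0.134, -0.991, -0.0], [-0.0, 0.0, -1.0]]
contact_force: [-0.1, -0.1, -1.6]
grip_width: 0.175
grip_force: 78.9
```

Request:
servo_tool(targets=[[0,0,0,0,0,-0.05,0],[0,0,0,0,0,-0.05,0],[0,0,0,0,0,0,0],[0,0,0,0,0,0,0]])

```text
clock: 9.53
eef_pos: [0.5478, 0.1754, 0.0666]
tool_rot: [[0.991, -0.134, -0.0], [-0.134, -0.991, -0.0], [-0.0, 0.0, -1.0]]
contact_force: [-0.3, 0.2, -0.9]
grip_width: 0.177
grip_force: 78.9
```

Request:
servo_tool(targets=[[0,0,0,0,0,-0.05,0],[0,0,0,0,0,-0.05,0],[0,0,0,0,0,-0.05,0],[0,0,0,0,0,-0.05,0],[0,0,0,0,0,0,0],[0,0,0,0,0,0,0]])

```text
clock: 10.03
eef_pos: [0.5482, 0.1754, 0.0625]
tool_rot: [[0.991, -0.134, 0.0], [-0.134, -0.991, 0.0], [0.0, -0.0, -1.0]]
contact_force: [-3.3, -0.2, 5.5]
grip_width: 0.177
grip_force: 79.9
```

```bash
python3 o.py
```

```text
10.0333 [0.5482 0.1754 0.0625] yaw_y -97.68 z [ 0.  0. -1.] F [-3.3 -0.2  5.5] M [-0.12  0.42 -0.04] grip 0.177 79.9 q6 106.8
```

Request:
servo_tool(targets=[[0,0,0,0,0,-0.05,0],[0,0,0,0,0,-0.05,0],[0,0,0,0,0,-0.05,0],[0,0,0,0,0,-0.04,0],[0,0,0,0,0,0,0],[0,0,0,0,0,0,0],[0,0,0,0,0,0,0]])

```text
clock: 10.62
eef_pos: [0.5484, 0.1754, 0.0587]
tool_rot: [[0.991, -0.134, 0.001], [-0.134, -0.991, 0.0], [0.001, -0.0, -1.0]]
contact_force: [-3.6, -0.9, 9.6]
grip_width: 0.169
grip_force: 80.4
```

```bash
python3 o.py
```

```text
10.6167 [0.5484 0.1754 0.0587] yaw_y -97.67 z [ 0.001  0.    -1.   ] F [-3.6 -0.9  9.6] M [-0.16  0.69 -0.02] grip 0.169 80.4 q6 106.8
```

Request:
servo_tool(targets=[[0,0,0,0,0,-0.02,0],[0,0,0.075,0,0,0,0],[0,0,0.075,0,0,0,0],[0,0,0.075,0,0,0,0],[0,0,0.075,0,0,0,0],[0,0,0.075,0,0,0,0],[0,0,0.075,0,0,0,0],[0,0,0.075,0,0,0,0],[0,0,0.075,0,0,0,0],[0,0,0,0,0,0,0]])

```text
clock: 11.45
eef_pos: [0.5508, 0.1759, 0.0592]
tool_rot: [[0.879, 0.477, 0.006], [0.477, -0.879, 0.001], [0.006, 0.002, -1.0]]
contact_force: [-0.0, 0.2, 8.5]
grip_width: 0.174
grip_force: 80.4
```

```bash
python3 o.py
```

```text
11.45 [0.5508 0.1759 0.0592] yaw_y -61.53 z [ 0.006  0.001 -1.   ] F [-0.   0.2  8.5] M [0.05 0.15 0.06] grip 0.174 80.4 q6 70.7
```

Request:
servo_tool(targets=[[0,0,0.075,0,0,0,0],[0,0,0.075,0,0,0,0],[0,0,0.075,0,0,0,0],[0,0,0.075,0,0,0,0],[0,0,0.075,0,0,0,0],[0,0,0.075,0,0,0,0],[0,0,0.075,0,0,0,0],[0,0,0,0,0,0,0]])

```text
clock: 12.12
eef_pos: [0.5511, 0.1759, 0.0593]
tool_rot: [[0.501, 0.866, 0.007], [0.866, -0.501, 0.001], [0.005, 0.005, -1.0]]
contact_force: [0.2, 0.6, 9.2]
grip_width: 0.177
grip_force: 80.4
```

Request:
servo_tool(targets=[[0,0,0.075,0,0,0,0],[0,0,0.075,0,0,0,0],[0,0,0.075,0,0,0,0],[0,0,0.075,0,0,0,0],[0,0,0.06,0,0,0,0],[0,0,0,0,0,0,0],[0,0,0,0,0,0,0],[0,0,0,0,0,0,0]])

```text
clock: 12.78
eef_pos: [0.5512, 0.176, 0.0593]
tool_rot: [[0.149, 0.989, 0.007], [0.989, -0.149, 0.001], [0.002, 0.007, -1.0]]
contact_force: [1.1, -0.5, 8.4]
grip_width: 0.171
grip_force: 80.4
```

```bash
python3 o.py
```

```text
12.7833 [0.5512 0.176  0.0593] yaw_y -8.57 z [ 0.007  0.001 -1.   ] F [ 1.1 -0.5  8.4] M [ 0.02 -0.    0.08] grip 0.171 80.4 q6 17.7
```

Request:
servo_tool(targets=[[0,0,0.012,0,0,0.03,0],[0,0,0,0,0,0,0],[0,0,0,0,0,0,0]])

```text
clock: 13.03
eef_pos: [0.5512, 0.176, 0.06]
tool_rot: [[0.137, 0.991, 0.007], [0.991, -0.137, 0.001], [0.002, 0.007, -1.0]]
contact_force: [0.5, 0.4, 8.2]
grip_width: 0.176
grip_force: 80.3
```

Request:
servo_tool(targets=[[0,0,0,0,0,0,0.3],[0,0,0,0,0,0,0.4],[0,0,0,0,0,0,0.6],[0,0,0,0,0,0,0.8],[0,0,0,0,0,0,1],[0,0,0,0,0,0,1],[0,0,0,0,0,0,1],[0,0,0,0,0,0,1]], force=20)

```text
clock: 13.7
eef_pos: [0.5479, 0.1754, 0.0571]
tool_rot: [[0.137, 0.991, -0.0], [0.991, -0.137, 0.0], [-0.0, -0.0, -1.0]]
contact_force: [-0.5, 0.5, -0.4]
grip_width: 0.998
grip_force: 0.0
```

```bash
python3 o.py
```

```text
13.7 [0.5479 0.1754 0.0571] yaw_y -7.86 z [-0.  0. -1.] F [-0.5  0.5 -0.4] M [-0.03  0.   -0.01] grip 0.998 0.0 q6 17.0
```

Released. I'll retreat straight up and check.

Request:
servo_tool(targets=[[0,0,0,0,0,0.3,1],[0,0,0,0,0,0.6,1],[0,0,0,0,0,0.9,1],[0,0,0,0,0,0.9,1],[0,0,0,0,0,0.9,1],[0,0,0,0,0,0.9,1],[0,0,0,0,0,0.9,1],[0,0,0,0,0,0.5,1],[0,0,0,0,0,0,1],[0,0,0,0,0,0,1],[0,0,0,0,0,0,1]])

```text
clock: 14.62
eef_pos: [0.5469, 0.1752, 0.2032]
tool_rot: [[0.137, 0.991, -0.003], [0.991, -0.137, -0.0], [-0.001, -0.003, -1.0]]
contact_force: [-0.6, 0.0, -0.5]
grip_width: 1.002
grip_force: 0.0
```

```bash
python3 o.py
python3 - <<'E'
from h import *
s=snap('scene')
a=cv2.resize(s['img'][175:260,250:370],None,fx=6.5,fy=6.5,interpolation=cv2.INTER_CUBIC); cv2.imwrite('pics/e0.png',a[:,:,::-1])
E
```

```text
14.6167 [0.5469 0.1752 0.2032] yaw_y -7.86 z [-0.003 -0.    -1.   ] F [-0.6  0.  -0.5] M [-0.02 -0.06  0.02] grip 1.002 0.0 q6 17.0
```

View pics/e0.png

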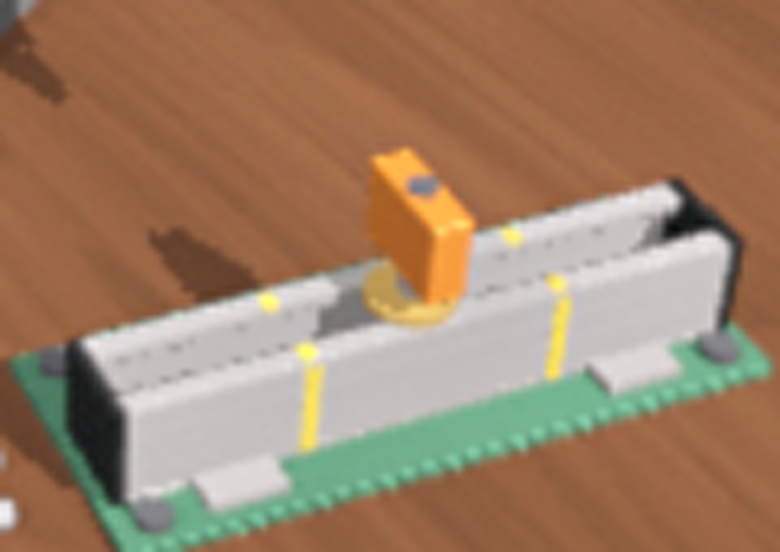

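The post stands upright at about (420,230), with its bar across the strut, the collar on the lips and the gripper clear.

```bash
python3 -c "
from bench import env
print(env.job_done())"
```

```text
the job is handed in; nothing more can be done
None
```

The post is caught crosswise under the strut's lips, standing upright between the yellow bands and released. I handed the job in at about 15 s on the robot's clock; no verdict came back.

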